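# Set the swing fence of a cheese grading station and register a wheel against it

### The job

Swing the aluminium bar of the grading station about its pin, away from the robot, until it rests on the sprung stop under the blue hood, and press the stop in firmly but not hard, with about 10 N. Then set the orange cheese on the white plate so that it stands gently touching the bar, which must stay on its stop; leave the other things alone.

Things in the scene. Friction and masses are not known exactly. Their poses are not given: they have to be found in the camera images.
- station: Fixed grey grading slab, 280 x 320 mm, 15 mm thick, with pivot pin, blue hood and white plate. Origin at table height; +x points away from the robot (turned up to 0.15 rad), +z up. The slab spans x -110 to 170 and y -165 to 155 mm in this frame.
- pin (a point): Foot of the upright steel pivot pin (12 mm diameter) on the slab's top, at (80, 115, 15) mm in the station's frame. A dark cap (26 mm diameter, its top 23.5 mm above the slab) keeps the bar on the pin. With the bar parallel to the station's y, its face just meets a stop at its middle setting.
- bar: Loose swing bar, aluminium with a red tip, 280 x 30 x 16 mm high, about 0.36 kg, flat on the slab, its 14 mm hole over the pin. Origin: underside, centre of the hole. The bar runs along its own -y (red end 258 mm away); its own x is the level normal of its long faces, +x facing the stop. It starts 0.35 to 0.6 rad short of parallel to the station's y, free end towards the robot.
- hood (a point): Middle of the front edge of the blue hood's roof, on its top, 28 mm above the slab, at (70, -120, 43) mm in the station's frame. The roof is 54 mm wide (y), reaches 94 mm back (+x) and leaves 22 mm free below: room for the bar's end, not for fingers.
- spot (a point): Centre of the white plate, flush in the slab's top: 130 mm along the station's x, 120 mm along its y, at (15, 20, 15) mm in the station's frame. With the bar home, one edge of the plate lies under or beside the bar.
- orange_cheese: The orange-rinded small cheese wheel, 64 mm diameter, 40 mm high, about 0.15 kg, loose, on the wooden plank; origin at the centre of its underside. It can stand in any of the plank's three places.
- cream_cheese: Pale cream cheese wheel of the same size; leave alone. Origin at the centre of its underside.
- ash_cheese: Dark grey cheese wheel of the same size; leave alone. Origin at the centre of its underside.
- plank: Fixed pale wooden plank, 320 mm along its x, 130 mm along its y, 16 mm thick, left of the station; the three cheeses stand on it in a row along its x, 100 mm apart. Origin at the centre of its underside.
- brine_bottle: Green glass bottle, 64 mm diameter, 170 mm tall, right of the station; leave alone. Origin under its centre.
- spice_jar: Amber jar, 70 mm diameter, 90 mm tall, right of the station; leave alone. Origin under its centre.
- rind_brush: Hand brush lying right of the station; leave alone.
- bowl: White bowl, 120 mm across, 50 mm high, on the far right; leave alone. Origin under its centre.
- bar_end (a point): Middle of the bar's red free end, 258 mm from the hole, 8 mm above the slab. The stretch of bar free for pushing lies 60 to 195 mm from the hole; the end itself passes under the hood. Sliding friction of the bar resists with up to about 3 N. A push acts on the stop in proportion to its distance from the pin (235 mm: in full). The stop wants 4 to 18 N; above 20 N is too hard.
- stop_mid (a point): Where the stop's tip is at its middle setting, in the station's frame (95, -120, 23) mm, 235 mm from the pin, under the hood: a black rubber nose (7 mm radius) on a spring, 3 N per mm, 12 mm travel, yielding to +x. The true tip is up to 12 mm nearer or farther in x, set anew each time and hidden: find it by feel. This mark does not show the setting.
There are look-alikes about, which are no part of the job. There is more than one size of the orange_cheese; the one meant has the size given above.

How it is judged (in metres and radians):
On the way, in this order (a step that is already met when the one before it is completed fails the run):
1. the bar is pressed onto the sprung stop with at least 4 N, the cheese not yet at the bar (contact force between bar and nose_c0 above 4 N and horizontal distance between orange_cheese and spot above 0.08 m), for 0.2 s.
2. the orange cheese stands on the plate against the bar (x of orange_cheese in the frame of bar between -0.0505 and -0.043 m and height (world z) of orange_cheese below 0.018 m and horizontal distance between orange_cheese and spot below 0.06 m), for 0.2 s.
At the end, for the whole second after the job is handed in: The bar touches the rubber nose of the stop (gap under 2.5 mm); the orange cheese stands upright on the slab, on the white plate (centre within 30 mm of the plate's centre along the station's y), touching the bar's long face that looks to the robot (gap under 3.5 mm); bar and cheese at rest (x of nose_c0 in the frame of bar below 0.0245 m and x of orange_cheese in the frame of bar between -0.0505 and -0.043 m and y of orange_cheese in the frame of spot between -0.03 and 0.03 m and height (world z) of orange_cheese below 0.018 m and angle between orange_cheese's own z axis and vertical below 0.08 rad and linear speed of each of orange_cheese, bar below 0.02 m/s).
It fails at once if the stop is pressed with more than 20 N (contact force between bar and nose_c0 above 20 N).
It fails at once if the cheese is pressed against the bar with more than 15 N (contact force between orange_cheese and bar above 15 N).
It fails at once if another cheese, the bottle, the jar, the brush or the bowl is moved more than 30 mm (distance of any of cream_cheese, ash_cheese, brine_bottle, spice_jar, rind_brush, bowl from where it was at the start of the episode above 0.03 m).
It also fails if it takes over 72 s, if anything falls off the work surface, if the arm or the gripper's body presses on something with over 40 N, if the wrist force passes 120 N, or if a joint passes its speed limit or range.

### The arm

A 7-joint arm with a two-finger parallel gripper is mounted at the origin on the work surface. World frame = base frame: x ahead of the robot, y to its left, z up, the work surface at z = 0. Lengths are in mm, angles in rad, forces in N, time in s.
With the tool pointing down it reaches from about 400 to 875 mm from the base axis. Payload 4.4 kg.
Tool frame: the origin (TCP) lies at the very end of the fingers, on their centre line; the grasp point (between the pads) lies 19 mm behind it; z points along the fingers, y is the line along which they close (so a half turn about z gives the same grasp; the last joint's range is limited). The gripper opens to 85 mm and grips with 20 to 120 N. Pads are 22 mm wide; open, the fingers measure 114 mm over their backs; the gripper's body (76 mm by 85 mm) begins 54 mm behind the grasp point. The pads swing forward as they close: fully open they stand 13 mm farther back than shut.
Start: joints at [-1.24, 0.628, 0.038, 1.517, -0.027, 0.996, -0.02], TCP at [251.183, 599.521, 231.313] pointing down, gripper open.
Joint ranges: [-3.06, 3.06], [-0.37, 2.12], [-1.25, 1.32], [0.18, 2.47], [-1.1, 4.24], [0.23, 1.98], [-2.94, 2.94]. Speed limits (rad/s): [2.57, 2.57, 3.14, 3.14, 3.14, 3.14, 3.14].

### API

Orientations are given as [roll, pitch, yaw] about the fixed x, y, z axes, in that order (R = Rz(yaw) Ry(pitch) Rx(roll)).
In Python, from cell import read_state, get_image, camera_info, finish_job gives the robot as it stands.
- The arm moves only by the tool play_rows, never from a script. Its argument "deltas" is one flat list of numbers, 7 for each row, row after row: the shift along the tool's x, y, z in mm, then the turn, a rotation vector about the tool's x, y, z in rad, then the opening, from 0 (shut) to 1 (fully open). In form: [dx, dy, dz, ax, ay, az, grip, dx, dy, dz, ax, ay, az, grip, ...]. A call has 1 to 10 rows; each row is the pose to reach, as a shift and turn from the pose commanded when the call began, along the tool's axes at that moment; what a row does not reach only later rows make up. A row lasts 1/8 s, in which the tool goes at most 62.5 mm and 10.7 degrees, less where a joint would pass 70% of its speed; a pose out of reach is approached as far as the arm can. A call with a gripper value outside its range is refused whole. The fingers move at their own pace and stop on an object; the grip force is fixed at half the most. Time passes only in rows, so rows that repeat a pose let the fingers close. It gives the time, the measured TCP pose, the force, the opening and the grip force at its end, in the units of the state.
- read_state(): the state, without advancing time (a new reading comes with each control period).
- get_image(name): name is "side" or "top"; returns the picture (480x640x3 uint8, red, green, blue); there is no depth.
- camera_info(name): a dict with "fx", "fy", "cx", "cy" (pixels), "distortion" ([k1, k2, p1, p2, k3] as OpenCV has them; the pictures are not rectified), "T" (4x4, takes a point from camera to world coordinates). Camera axes: x right, y down, z forward; pixel columns grow to the right and rows downward; lengths in mm; the calibration is good to about 2 mm. A picture is of the moment at which its call begins. camera_info takes no time and is no camera call.
- finish_job(): hands the job in; it is judged then, once.
The state is a dict: "clock": time; "qpos": joint angles; "qd": joint speeds; "tau": joint torques, N m; "eef_pos": TCP position; "tool_rot": TCP orientation; "force": force on the tool from outside, world axes, zero at the start; "torque": the same for the moment, N m; "width": finger opening in mm; "gripper_force": force on a finger pad.
Only numpy, scipy, OpenCV 4.12 (cv2) and the standard library are available. Lean on these libraries where they do the work, as an engineer would, in place of code of your own. Each camera call takes 0.05 s, during which the arm holds its last target. There are 200 camera calls.

## Working session

There is one attempt and no reset: what is moved stays moved. The work goes in short steps, Python scripts to look and compute and a tool call to move; the robot and the scene stay as the last step left them, time stands still between calls to the robot, and variables do not carry over. Pictures are saved under pics/ and viewed, at most 10 in all, crops included, and the job is handed in when it is done.

Besides the shell and the picture viewer there is one more tool, called after "Call:" by a JSON object that holds its "fn" and its "kwargs", one argument or row to a line. play_rows: Moves the arm, as the interface text tells. Its arguments: {"type":"object","properties":{"deltas":{"type":"array"}},"required":["deltas"]}

```bash
mkdir -p pics; ls
python3 - <<'E'
from cell import *
import cv2
for n in("top","side"):
    cv2.imwrite(f"pics/{n}0.png",get_image(n)[:,:,::-1])
    c=camera_info(n);print(n,c)
print(read_state())
E
```

```text
pics
top {'fx': 587.4644838436838, 'fy': 587.4644838436838, 'cx': 329.5508735510504, 'cy': 237.36165574418627, 'distortion': array([-0.16415463,  0.        ,  0.        ,  0.        ,  0.        ]), 'T': array([[ 2.44268153e-02, -9.86353638e-01,  1.62818398e-01,
         2.78554291e+02],
       [-9.99666692e-01, -2.54612705e-02, -4.26943863e-03,
        -5.74485345e+01],
       [ 8.35673960e-03, -1.62659840e-01, -9.86646817e-01,
         1.41340190e+03],
       [ 0.00000000e+00,  0.00000000e+00,  0.00000000e+00,
         1.00000000e+00]])}
side {'fx': 517.6697732648645, 'fy': 517.6697732648645, 'cx': 313.8921537503715, 'cy': 238.6876961901616, 'distortion': array([-0.00941595,  0.        ,  0.        ,  0.        ,  0.        ]), 'T': array([[-9.80583867e-01, -1.07118318e-01,  1.64258777e-01,
         3.09066267e+02],
       [-1.95903103e-01,  4.97555308e-01, -8.45021118e-01,
         9.76393872e+02],
       [ 8.78941428e-03, -8.60792880e-01, -5.08879519e-01,
         6.71006548e+02],
       [ 0.00000000e+00,  0.00000000e+00,  0.00000000e+00,
         1.00000000e+00]])}
{'clock': 0.1, 'qpos': array([-1.23978178,  0.62924019,  0.03844053,  1.51828346, -0.02698233,
        0.99629202, -0.02000781]), 'qd': array([ 1.35687514e-03, -2.52498713e-03, -1.41323714e-05, -1.35100850e-03,
        9.76963460e-04,  1.37053587e-03, -1.74161817e-03]), 'tau': array([ 2.42150607e-03, -5.64538944e+01,  1.23040505e+00, -1.93972850e+01,
        1.13145652e-02,  5.41945134e-03,  1.66841482e-05]), 'eef_pos': array([250.96982325, 598.98269486, 230.48474124]), 'tool_rot': array([-3.13988775e+00,  2.91199878e-05,  2.74478301e+00]), 'force': array([-0.2251351 , -0.02276125, -0.49647295]), 'torque': array([-0.03806922, -0.0040104 ,  0.0007832 ]), 'gripper_force': 0.0, 'width': 85.8278380388087}
```

View pics/top0.png

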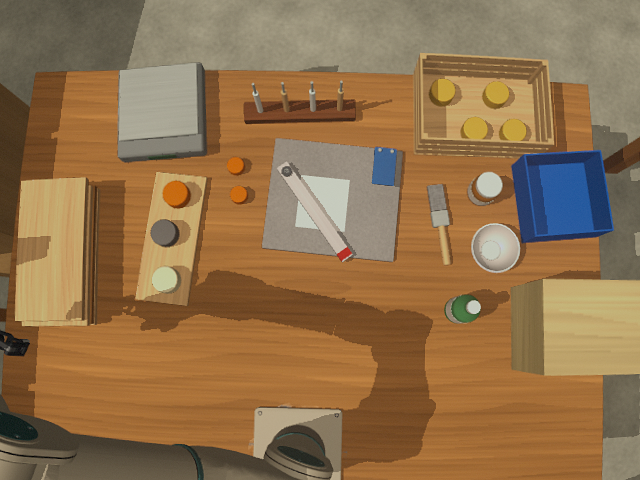

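View pics/side0.png

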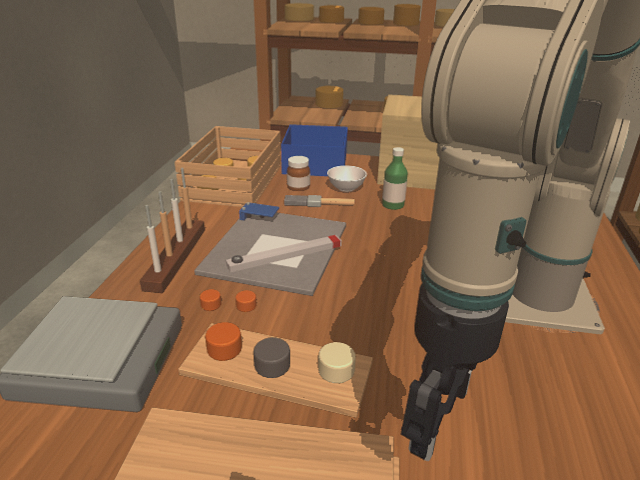

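Top view: the orange candidates are the large wheel on the plank at (175,194) and two small ones on the table at (236,165) and (239,194). The task's cheese is 64 mm and on the plank, so I choose (175,194). The cap is near (287,170), the red tip near (345,255), the hood near (384,167).

```bash
cat > h.py <<'E'
import numpy as np,cv2
from cell import *
def ray(n,uv):
    c=camera_info(n);K=np.array([[c['fx'],0,c['cx']],[0,c['fy'],c['cy']],[0,0,1]])
    p=cv2.undistortPoints(np.array(uv,float).reshape(-1,1,2),K,c['distortion'])[:,0]
    return c['T'][:3,3],np.c_[p,np.ones(len(p))]@c['T'][:3,:3].T
def at(n,uv,z):
    o,d=ray(n,uv);return (o+d*((z-o[2])/d[:,2])[:,None])[:,:2]
def px(n,P):
    c=camera_info(n);K=np.array([[c['fx'],0,c['cx']],[0,c['fy'],c['cy']],[0,0,1]])
    M=np.linalg.inv(c['T']);return cv2.projectPoints(np.array(P,float).reshape(-1,3),cv2.Rodrigues(M[:3,:3])[0],M[:3,3],K,c['distortion'])[0][:,0]
def blob(img,lo,hi,roi):
    x0,y0,x1,y1=roi;h=cv2.cvtColor(img,cv2.COLOR_RGB2HSV)[y0:y1,x0:x1]
    m=cv2.inRange(h,lo,hi);k,l,s,c=cv2.connectedComponentsWithStats(m)
    i=1+np.argmax(s[1:,4]);return c[i]+[x0,y0],s[i]+[x0,y0,0,0,0],(l==i)
E
python3 - <<'E'
from h import *
t=cv2.imread('pics/top0.png')[:,:,::-1].copy();s=cv2.imread('pics/side0.png')[:,:,::-1].copy()
print('slab corners',at('top',[(276,139),(404,150),(395,261),(262,248)],15).round())
print('plate',at('top',[(303,176),(350,179),(346,231),(296,227)],15).round())
print('cap',at('top',[(286.5,170.5)],38.5), at('side',[(237,259)],38.5))
print('hood corners',at('top',[(375,147),(398,150),(394,187),(372,184)],43).round())
o,st,_=blob(t,(3,150,100),(14,255,255),(155,175,195,212));print('orange top',o,st,at('top',[o],56+0))
o,st,_=blob(s,(2,150,80),(14,255,255),(200,320,250,362));print('orange side',o,st)
r,st,_=blob(t,(0,120,80),(5,255,255),(330,240,360,268));print('red',r,st,at('top',[r],31))
a=cv2.resize(t[130:270,140:420],(800,400),interpolation=3)
cv2.imwrite('pics/c1.png',a[:,:,::-1])
E
```

```text
slab corners [[ 754.   76.]
 [ 735. -244.]
 [ 456. -222.]
 [ 479.   99.]]
plate [[ 661.    6.]
 [ 656. -110.]
 [ 526. -103.]
 [ 533.   18.]]
cap [[666.92008567  44.91085246]] [[664.5674286   50.38252857]]
hood corners [[ 731. -169.]
 [ 725. -225.]
 [ 632. -216.]
 [ 637. -162.]]
orange top [181.0625 196.55  ] [167 181  23  27 160] [[592.29057773 294.13848526]]
orange side [223.36112979 337.41223941] [ 200  320   50   41 1487]
red [343.99074074 253.41666667] [337 247  15  14 108] [[468.92684491 -98.66395231]]
```

View pics/c1.png

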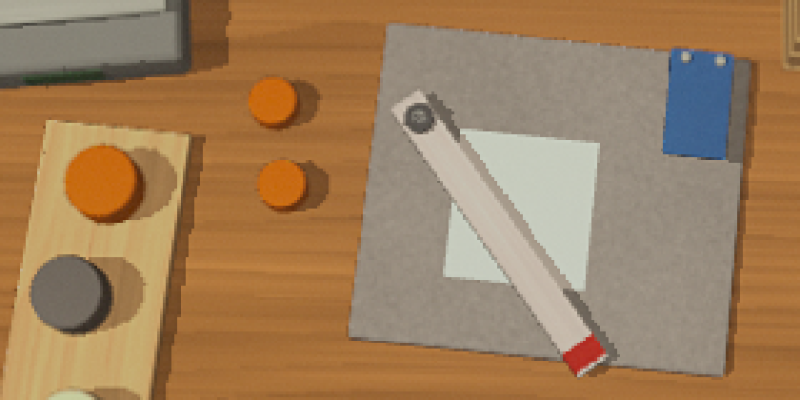

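The crop confirms it: a big orange wheel on the plank at about (175.5,193.5), with the two small ones lying on the table. The bar and plate are clear.

```bash
python3 - <<'E'
from h import *
from scipy.optimize import least_squares
s=lambda x,y:(140+x/800*280, 130+y/400*140)
P=np.array([(170,155,15),(170,-165,15),(-110,-165,15),(-110,155,15),(80,80+0,15),(80,-40,15),(-50,-40,15),(70,-93,43),(70,-147,43),(80,115,38.5)],float)
U=[s(386,24),s(750,60),s(724,376),s(348,338),None,s(599,143),s(584,291),s(663,154),s(728,159),s(420,117)]
k=[i for i,u in enumerate(U) if u];U=np.array([U[i] for i in k])-0.2
W=lambda q,P:np.c_[q[0]+P[:,0]*np.cos(q[2])-P[:,1]*np.sin(q[2]),q[1]+P[:,0]*np.sin(q[2])+P[:,1]*np.cos(q[2]),P[:,2]]
f=least_squares(lambda q:(px('top',W(q,P[k]))-U).ravel(),[590,-70,0]);q=f.x
print('station',q,f.fun.reshape(-1,2).round(1))
np.save('st.npy',q)
pin=W(q,P[9:]);print('pin',pin, px('side',pin))
red=at('top',[s(*p) for p in [(607,348),(580,377)]],31);m=red.mean(0);print('barend',m,np.linalg.norm(m-pin[0,:2]))
v=m-pin[0,:2];print('bar angle rel station',np.arctan2(v[1],v[0])-(q[2]-np.pi/2))
print('orange',at('top',[s(102,182)],56)); print('ash',at('top',[s(70,293)],56))
# side cam check of orange top ellipse centre
o=at('top',[s(102,182)],56)[0]
print(px('side',[[*o,56],[*pin[0]]]))
E
python3 - <<'E'
import cv2
a=cv2.imread('pics/side0.png');cv2.imwrite('pics/c2.png',cv2.resize(a[200:400,180:400],(660,600),interpolation=cv2.INTER_CUBIC))
E
```

```text
station [ 5.76597665e+02 -6.31407220e+01 -7.73349993e-02] [[ 0.3 -0.6]
 [ 0.6 -0.3]
 [ 0.5  0.2]
 [-0.2 -0. ]
 [ 0.1  0.2]
 [ 0.2  0.2]
 [-0.3 -0.4]
 [-0.8  0.2]
 [-0.5  0.4]]
pin [[665.24321876  45.3349241   38.5       ]] [[237.43264643 257.77813351]]
barend [ 460.88640968 -107.71670292] 255.31648193669307
bar angle rel station -0.8506369625222514
orange [[599.02889813 307.75553567]]
ash [[504.01566818 328.18390891]]
[[225.15847862 331.27730322]
 [237.43264643 257.77813351]]
```

View pics/c2.png

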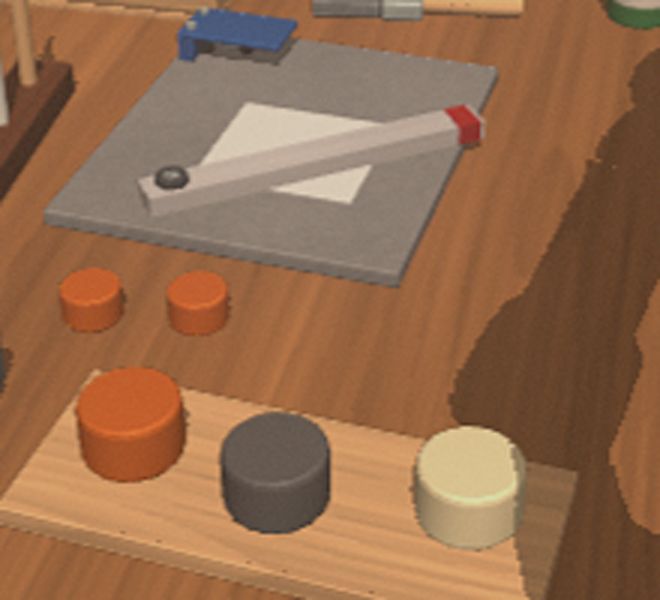

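Call:
{"fn": "play_rows", "kwargs": {
  "deltas": [-476,-478,20,0,0,0.53,0,-476,-478,20,0,0,0.53,0,-476,-478,20,0,0,0.53,0,-476,-478,20,0,0,0.53,0,-476,-478,20,0,0,0.53,0,-476,-478,20,0,0,0.53,0,-476,-478,20,0,0,0.53,0,-476,-478,20,0,0,0.53,0,-476,-478,20,0,0,0.53,0,-476,-478,20,0,0,0.53,0]
}}

```text
clock: 1.35
eef_pos: [487.1, 19.1, 212.6]
tool_rot: [3.141, -0.0, 2.215]
force: [0.8, 0.8, 0.8]
width: 0.2
gripper_force: 0.0
```

```bash
cat >> h.py <<'E'
def go(x,y,z,yaw):
    s=read_state();p=s['eef_pos'];a=s['tool_rot'][2];d=np.array([x,y,z])-p
    c,n=np.cos(a),np.sin(a)
    return np.round([c*d[0]+n*d[1],n*d[0]-c*d[1],-d[2],(a-yaw+np.pi)%(2*np.pi)-np.pi],3)
E
python3 - <<'E'
from h import *
s=read_state();print({k:np.round(s[k],3) for k in('clock','eef_pos','tool_rot','force','width','qpos')});print(go(505,-25,22,2.213))
E
```

```text
{'clock': np.float64(1.35), 'eef_pos': array([487.112,  19.107, 212.625]), 'tool_rot': array([ 3.141, -0.   ,  2.215]), 'force': array([0.808, 0.849, 0.819]), 'width': np.float64(0.21), 'qpos': array([-0.25 ,  0.432,  0.214,  1.986, -0.133,  0.737,  0.688])}
[-4.60090e+01 -1.21910e+01  1.90625e+02  2.00000e-03]
```

Call:
{"fn": "play_rows", "kwargs": {
  "deltas": [-46,-12,60,0,0,0,0,-46,-12,120,0,0,0,0,-46,-12,150,0,0,0,0,-46,-12,150,0,0,0,0,-46,-12,150,0,0,0,0]
}}

```text
clock: 1.98
eef_pos: [505.4, -23.0, 63.8]
tool_rot: [3.14, 0.001, 2.215]
force: [0.0, 0.1, -0.1]
width: -0.0
gripper_force: 0.0
```

Run:
```python
from h import *
print(read_state()['eef_pos'],go(505,-25,22,2.213))
```

```text
[505.43042041 -22.98619502  63.818035  ] [-1.3520e+00 -1.5540e+00  4.1818e+01  2.0000e-03]
```

Call:
{"fn": "play_rows", "kwargs": {
  "deltas": [-1,-1,20,0,0,0,0,-1,-1,42,0,0,0,0,-1,-1,42,0,0,0,0]
}}

```text
clock: 2.35
eef_pos: [505.0, -24.1, 21.7]
tool_rot: [3.141, 0.0, 2.215]
force: [-1.2, -0.2, 0.1]
width: 0.1
gripper_force: 0.0
```

```bash
cat >> h.py <<'E'
PIN=np.array([665.24,45.33]);HOME=-np.pi/2-0.0773
def arc(phi,r=170,off=26,z=22):
    t=HOME+phi;u=np.array([np.cos(t),np.sin(t)]);n=np.array([-u[1],u[0]])
    return go(*(PIN+r*u-off*n),z,(t-np.pi/2)%(2*np.pi)-0 if 0 else np.pi-0.0773+phi)
E
python3 - <<'E'
from h import *
s=read_state();print(s['eef_pos'],s['force'])
for p in np.linspace(-.85,-.15,11):print(round(p,2),arc(p))
E
```

```text
[504.9622134  -24.13954582  21.73013526] [-1.24081624 -0.23781714  0.09222285]
-0.85 [-1.459e+01 -1.120e-01 -2.700e-01  1.000e-03]
-0.78 [-26.543  -1.527  -0.27   -0.069]
-0.71 [-38.565  -2.103  -0.27   -0.139]
-0.64 [-50.598  -1.837  -0.27   -0.209]
-0.57 [-62.582  -0.73   -0.27   -0.279]
-0.5 [-74.461   1.213  -0.27   -0.349]
-0.43 [-86.174   3.982  -0.27   -0.419]
-0.36 [-97.664   7.563  -0.27   -0.489]
-0.29 [-108.876   11.94    -0.27    -0.559]
-0.22 [-119.755   17.089   -0.27    -0.629]
-0.15 [-130.247   22.987   -0.27    -0.699]
```

Call:
{"fn": "play_rows", "kwargs": {
  "deltas": [-12,0,0,0,0,0,0,-20,-1,0,0,0,-0.03,0,-28,-1.5,0,0,0,-0.08,0,-37,-2,0,0,0,-0.13,0,-47,-2,0,0,0,-0.19,0,-57,-1,0,0,0,-0.245,0,-66,0,0,0,0,-0.3,0,-76,1.5,0,0,0,-0.36,0,-86,4,0,0,0,-0.42,0,-97,7.5,0,0,0,-0.49,0]
}}

```text
clock: 3.6
eef_pos: [568.1, -98.3, 20.9]
tool_rot: [-3.141, -0.002, 2.708]
force: [-1.9, 1.6, 0.8]
width: -0.1
gripper_force: 1.2
```

Run:
```python
from h import *
s=read_state();print(s['eef_pos'],s['force'])
for p in np.linspace(-.36,-.06,7):print(round(p,2),arc(p))
t=get_image('top');cv2.imwrite('pics/t1.png',cv2.resize(t[120:280,240:430],(760,600),interpolation=2)[:,:,::-1])
```

```text
[568.09900272 -98.34202635  20.88790113] [-1.93757618  1.61889549  0.75026925]
-0.36 [-1.161  1.286 -1.112  0.004]
-0.31 [-9.685  0.166 -1.112 -0.046]
-0.26 [-18.255  -0.527  -1.112  -0.096]
-0.21 [-26.849  -0.79   -1.112  -0.146]
-0.16 [-35.445  -0.624  -1.112  -0.196]
-0.11 [-4.4023e+01 -2.8000e-02 -1.1120e+00 -2.4600e-01]
-0.06 [-52.559   0.995  -1.112  -0.296]
```

View pics/t1.png

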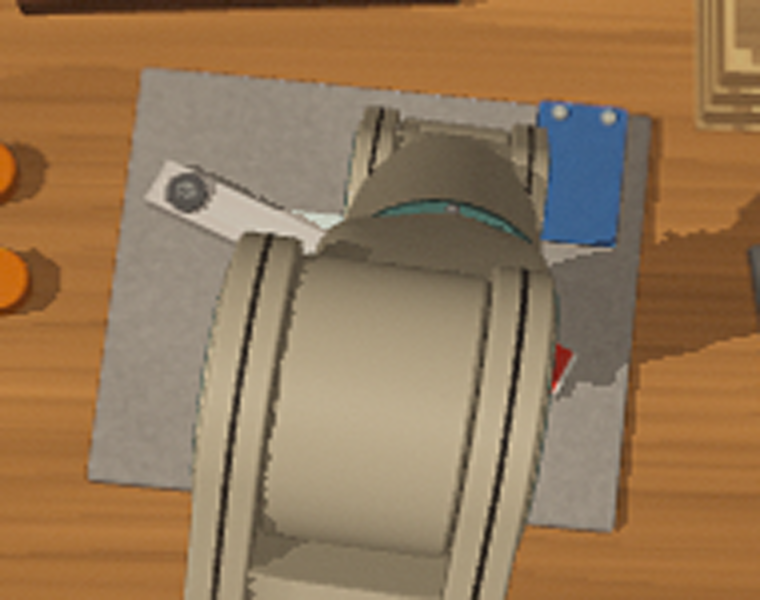

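The bar has swung to about −0.36 rad, with its cap at (185,190) and red tip at (565,368) in the crop. I keep pushing.

Call:
{"fn": "play_rows", "kwargs": {
  "deltas": [-6,0,-1,0,0,-0.03,0,-13,0,-1,0,0,-0.065,0,-19,0,-1,0,0,-0.1,0,-25,0,-1,0,0,-0.135,0,-31,0,-1,0,0,-0.17,0,-36,0,-1,0,0,-0.2,0,-40,0,-1,0,0,-0.22,0,-43,0,-1,0,0,-0.24,0,-43,0,-1,0,0,-0.24,0]
}}

```text
clock: 4.78
eef_pos: [608.5, -115.6, 21.9]
tool_rot: [3.141, 0.001, 2.945]
force: [-0.2, 1.3, -0.2]
width: 0.1
gripper_force: 0.1
```

```bash
cat > st.py <<'E'
from h import *
s=read_state();print(s['clock'],s['eef_pos'].round(2),s['force'].round(2))
for p in (-.11,-.08,-.05,-.02,0,.02,.05):print(round(p,2),arc(p))
E
python3 st.py
```

```text
4.775 [ 608.5  -115.63   21.88] [-0.16  1.31 -0.22]
-0.11 [ 0.216 -1.297 -0.121 -0.009]
-0.08 [-4.902 -1.953 -0.121 -0.039]
-0.05 [-10.036  -2.456  -0.121  -0.069]
-0.02 [-15.183  -2.804  -0.121  -0.099]
0 [-18.62   -2.951  -0.121  -0.119]
0.02 [-22.058  -3.029  -0.121  -0.139]
0.05 [-27.218  -3.016  -0.121  -0.169]
```

Call:
{"fn": "play_rows", "kwargs": {
  "deltas": [-1.5,-1,0,0,0,-0.01,0,-3,-1.5,0,0,0,-0.025,0,-3,-1.5,0,0,0,-0.025,0]
}}

```text
clock: 5.15
eef_pos: [610.6, -117.6, 21.8]
tool_rot: [3.141, 0.0, 2.97]
force: [-1.4, 0.5, 0.5]
width: 0.2
gripper_force: 0.6
```

Call:
{"fn": "play_rows", "kwargs": {
  "deltas": [-1.5,-0.3,0,0,0,-0.01,0,-2.5,-0.5,0,0,0,-0.015,0,-2.5,-0.5,0,0,0,-0.015,0]
}}

```text
clock: 5.52
eef_pos: [612.8, -118.9, 21.8]
tool_rot: [-3.141, 0.0, 2.985]
force: [-2.5, 0.7, 1.4]
width: -0.1
gripper_force: 0.9
```

```bash
python3 st.py
```

```text
5.525 [ 612.78 -118.94   21.79] [-2.55  0.75  1.4 ]
-0.11 [ 5.009  1.314 -0.209  0.03 ]
-0.08 [-0.078  0.455 -0.209  0.   ]
-0.05 [-5.189 -0.25  -0.209 -0.03 ]
-0.02 [-10.318  -0.802  -0.209  -0.06 ]
0 [-13.746  -1.084  -0.209  -0.08 ]
0.02 [-17.179  -1.298  -0.209  -0.1  ]
0.05 [-22.335  -1.489  -0.209  -0.13 ]
```

Call:
{"fn": "play_rows", "kwargs": {
  "deltas": [-1.5,0,0,0,0,-0.01,0,-2.5,0,0,0,0,-0.015,0,-2.5,0,0,0,0,-0.015,0]
}}

```text
clock: 5.9
eef_pos: [615.3, -119.6, 21.8]
tool_rot: [-3.141, 0.0, 3.0]
force: [-1.8, -0.7, 1.6]
width: 0.2
gripper_force: 1.0
```

Call:
{"fn": "play_rows", "kwargs": {
  "deltas": [-1.5,0,0,0,0,-0.01,0,-2,0,0,0,0,-0.012,0,-2,0,0,0,0,-0.012,0]
}}

```text
clock: 6.28
eef_pos: [617.4, -119.7, 21.7]
tool_rot: [-3.141, 0.0, 3.012]
force: [-2.0, -0.8, 1.6]
width: 0.1
gripper_force: 0.8
```

Call:
{"fn": "play_rows", "kwargs": {
  "deltas": [-1,0,0,0,0,-0.006,0,-2,0,0,0,0,-0.012,0,-2,0,0,0,0,-0.012,0]
}}

```text
clock: 6.65
eef_pos: [619.4, -119.7, 21.8]
tool_rot: [3.141, 0.0, 3.024]
force: [-1.6, -1.5, 0.4]
width: -0.4
gripper_force: 0.8
```

Call:
{"fn": "play_rows", "kwargs": {
  "deltas": [-1,0,0,0,0,-0.006,0,-2,0,0,0,0,-0.012,0,-2,0,0,0,0,-0.012,0]
}}

```text
clock: 7.02
eef_pos: [621.3, -120.1, 21.8]
tool_rot: [-3.142, 0.0, 3.036]
force: [-1.8, -1.3, 0.2]
width: 0.0
gripper_force: 0.9
```

```bash
python3 st.py
```

```text
7.025 [ 621.33 -120.08   21.79] [-1.81 -1.34  0.23]
-0.11 [13.559  1.805 -0.21   0.081]
-0.08 [ 8.522  0.688 -0.21   0.051]
-0.05 [ 3.454 -0.277 -0.21   0.021]
-0.02 [-1.641 -1.09  -0.21  -0.009]
0 [-5.05  -1.547 -0.21  -0.029]
0.02 [-8.467 -1.936 -0.21  -0.049]
0.05 [-13.606  -2.39   -0.21   -0.079]
```

Call:
{"fn": "play_rows", "kwargs": {
  "deltas": [-1,0,0,0,0,-0.006,0,-2,0,0,0,0,-0.012,0,-2,0,0,0,0,-0.012,0]
}}

```text
clock: 7.4
eef_pos: [623.4, -120.1, 21.7]
tool_rot: [3.141, 0.0, 3.048]
force: [-1.4, -0.7, 0.1]
width: -0.2
gripper_force: 0.7
```

Call:
{"fn": "play_rows", "kwargs": {
  "deltas": [-1,0,0,0,0,-0.006,0,-2,0,0,0,0,-0.012,0,-2,0,0,0,0,-0.012,0]
}}

```text
clock: 7.78
eef_pos: [625.4, -120.3, 21.8]
tool_rot: [3.141, 0.0, 3.06]
force: [-2.5, -0.9, -0.3]
width: 0.1
gripper_force: 0.7
```

Call:
{"fn": "play_rows", "kwargs": {
  "deltas": [-1,0,0,0,0,-0.006,0,-2,0,0,0,0,-0.012,0,-2,0,0,0,0,-0.012,0]
}}

```text
clock: 8.15
eef_pos: [627.3, -120.4, 21.8]
tool_rot: [3.141, 0.0, 3.072]
force: [-1.1, -1.3, 0.6]
width: -0.0
gripper_force: 0.8
```

Call:
{"fn": "play_rows", "kwargs": {
  "deltas": [-1,0,0,0,0,-0.006,0,-2,0,0,0,0,-0.012,0,-2,0,0,0,0,-0.012,0]
}}

```text
clock: 8.52
eef_pos: [629.4, -120.6, 21.8]
tool_rot: [3.141, 0.0, 3.084]
force: [-1.9, -1.2, -0.4]
width: -0.1
gripper_force: 0.8
```

Call:
{"fn": "play_rows", "kwargs": {
  "deltas": [-1,0,0,0,0,-0.006,0,-2,0,0,0,0,-0.012,0,-2,0,0,0,0,-0.012,0]
}}

```text
clock: 8.9
eef_pos: [631.3, -120.7, 21.8]
tool_rot: [3.141, 0.0, 3.096]
force: [-1.8, -0.7, 0.3]
width: -0.1
gripper_force: 0.8
```

Call:
{"fn": "play_rows", "kwargs": {
  "deltas": [-1,0,0,0,0,-0.006,0,-2,0,0,0,0,-0.012,0,-2,0,0,0,0,-0.012,0]
}}

```text
clock: 9.28
eef_pos: [633.2, -120.8, 21.7]
tool_rot: [3.142, 0.0, 3.108]
force: [-1.9, -0.2, 0.5]
width: -0.1
gripper_force: 0.9
```

```bash
python3 st.py
```

```text
9.275 [ 633.24 -120.83   21.75] [-1.92 -0.24  0.49]
-0.11 [25.324  3.124 -0.252  0.154]
-0.08 [20.381  1.647 -0.252  0.124]
-0.05 [15.395  0.319 -0.252  0.094]
-0.02 [10.372 -0.859 -0.252  0.064]
0 [ 7.005 -1.56  -0.252  0.044]
0.02 [ 3.625 -2.194 -0.252  0.024]
0.05 [-1.468 -3.017 -0.252 -0.006]
```

Call:
{"fn": "play_rows", "kwargs": {
  "deltas": [-1,0,0,0,0,-0.003,0,-2,0,0,0,0,-0.006,0,-2,0,0,0,0,-0.006,0]
}}

```text
clock: 9.65
eef_pos: [633.6, -121.0, 21.7]
tool_rot: [-3.142, -0.003, 3.114]
force: [-5.1, -1.1, 4.1]
width: 0.3
gripper_force: 2.7
```

Call:
{"fn": "play_rows", "kwargs": {
  "deltas": [-1,0,0,0,0,-0.003,0,-1.5,0,0,0,0,-0.003,0,-1.5,0,0,0,0,-0.003,0]
}}

```text
clock: 10.02
eef_pos: [633.9, -121.0, 21.6]
tool_rot: [-3.141, -0.005, 3.117]
force: [-8.5, -1.2, 5.8]
width: 0.3
gripper_force: 3.9
```

Call:
{"fn": "play_rows", "kwargs": {
  "deltas": [-0.7,0,0,0,0,0,0,-1.4,0,0,0,0,0,0,-1.4,0,0,0,0,0,0]
}}

```text
clock: 10.4
eef_pos: [634.2, -121.1, 21.4]
tool_rot: [-3.142, -0.008, 3.116]
force: [-9.6, -1.0, 5.6]
width: 0.0
gripper_force: 4.8
```

Call:
{"fn": "play_rows", "kwargs": {
  "deltas": [-0.7,0,0,0,0,0,0,-1.2,0,0,0,0,0,0,-1.2,0,0,0,0,0,0]
}}

```text
clock: 10.78
eef_pos: [634.4, -121.1, 21.4]
tool_rot: [-3.141, -0.01, 3.116]
force: [-12.3, -0.5, 7.4]
width: -0.1
gripper_force: 5.8
```

Call:
{"fn": "play_rows", "kwargs": {
  "deltas": [-0.7,0,0,0,0,0,0,-1.2,0,0,0,0,0,0,-1.2,0,0,0,0,0,0,-1.2,0,0,0,0,0,0,-1.2,0,0,0,0,0,0]
}}

```text
clock: 11.4
eef_pos: [634.6, -121.1, 21.3]
tool_rot: [-3.141, -0.012, 3.116]
force: [-13.9, -0.6, 9.2]
width: 0.2
gripper_force: 6.7
```

```bash
python3 st.py; python3 -c "
from h import *
print(read_state()['torque'])"
```

```text
11.4 [ 634.63 -121.11   21.31] [-13.87  -0.59   9.21]
-0.11 [26.689  3.581 -0.693  0.162]
-0.08 [21.758  2.062 -0.693  0.132]
-0.05 [16.784  0.692 -0.693  0.102]
-0.02 [11.772 -0.529 -0.693  0.072]
0 [ 8.411 -1.259 -0.693  0.052]
0.02 [ 5.036 -1.921 -0.693  0.032]
0.05 [-5.000e-02 -2.788e+00 -6.930e-01  2.000e-03]
[-0.14363633  2.81439592  0.00922514]
```

Call:
{"fn": "play_rows", "kwargs": {
  "deltas": [-0.7,0,0,0,0,0,0,-1.2,0,0,0,0,0,0,-1.2,0,0,0,0,0,0,-1.2,0,0,0,0,0,0,-1.2,0,0,0,0,0,0]
}}

```text
clock: 12.02
eef_pos: [634.9, -121.1, 21.2]
tool_rot: [-3.141, -0.014, 3.116]
force: [-14.2, -1.0, 11.1]
width: 0.1
gripper_force: 7.5
```

Call:
{"fn": "play_rows", "kwargs": {
  "deltas": [1,0,0,0,0,0,0,2,0,0,0,0,0,0,3,0,0,0,0,0,0,4,0,0,0,0,0,0,5,0,0,0,0,0,0,6,0,0,0,0,0,0,7,0,0,0,0,0,0,8,0,0,0,0,0,0,9,0,0,0,0,0,0,10,0,0,0,0,0,0]
}}

```text
clock: 13.28
eef_pos: [633.4, -120.2, 22.4]
tool_rot: [3.141, 0.004, 3.117]
force: [0.6, -0.1, 0.8]
width: 0.1
gripper_force: 0.0
```

Call:
{"fn": "play_rows", "kwargs": {
  "deltas": [1,0,0,0,0,0,0,2,0,0,0,0,0,0,5,0,0,0,0,0,0,20,0,0,0,0,0,0,20,0,-30,0,0,0,0.8,20,0,-80,0,0,0,0.8,20,0,-120,0,0,0,1,20,0,-120,0,0,0,1]
}}

```text
clock: 14.28
eef_pos: [614.1, -120.7, 145.5]
tool_rot: [-3.141, 0.007, 3.117]
force: [0.5, -0.7, -0.7]
width: 72.3
gripper_force: 0.0
```

Run:
```python
from h import *
s=read_state();print(s['clock'],s['eef_pos'],s['tool_rot'],s['force'],s['width']);print(go(598.5,307,140,3.0))
```

```text
14.275 [ 614.11607806 -120.67388807  145.50808632] [-3.14068639  0.0074412   3.11656419] [ 0.47095505 -0.71335186 -0.74506368] 72.33090245984401
[2.63140e+01 4.27149e+02 5.50800e+00 1.17000e-01]
```

Call:
{"fn": "play_rows", "kwargs": {
  "deltas": [25,427,5,0,0,0.117,1,25,427,5,0,0,0.117,1,25,427,5,0,0,0.117,1,25,427,5,0,0,0.117,1,25,427,5,0,0,0.117,1,25,427,5,0,0,0.117,1,25,427,5,0,0,0.117,1,25,427,5,0,0,0.117,1,25,427,5,0,0,0.117,1,25,427,5,0,0,0.117,1]
}}

```text
clock: 15.52
eef_pos: [597.7, 304.5, 136.3]
tool_rot: [-3.14, -0.0, 2.997]
force: [0.9, -0.3, -0.3]
width: 85.4
gripper_force: 0.0
```

Run:
```python
from h import *
s=read_state();print(s['clock'],s['eef_pos'],s['tool_rot'],s['width']);print(go(600,308,80,3.0))
t=get_image('top');d=get_image('side')
a=cv2.resize(t[130:270,240:430],(760,560),interpolation=2)
cv2.imwrite('pics/t2.png',a[:,:,::-1]);cv2.imwrite('pics/t2full.png',t[:,:,::-1]);cv2.imwrite('pics/s2full.png',d[:,:,::-1])
```

```text
15.525 [597.674194   304.52825041 136.2912252 ] [-3.13962347e+00 -1.47330044e-04  2.99696627e+00] 85.39266004267265
[-1.8010e+00  3.7710e+00  5.6291e+01 -3.0000e-03]
```

View pics/t2.png

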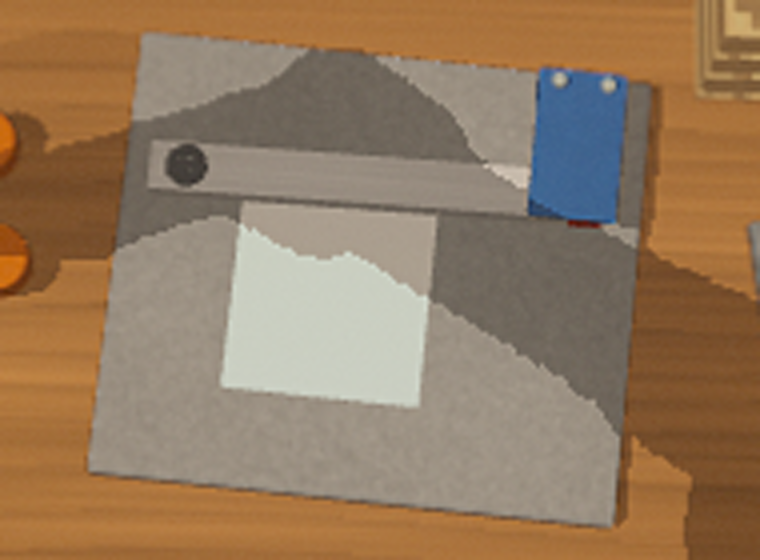

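View pics/s2full.png

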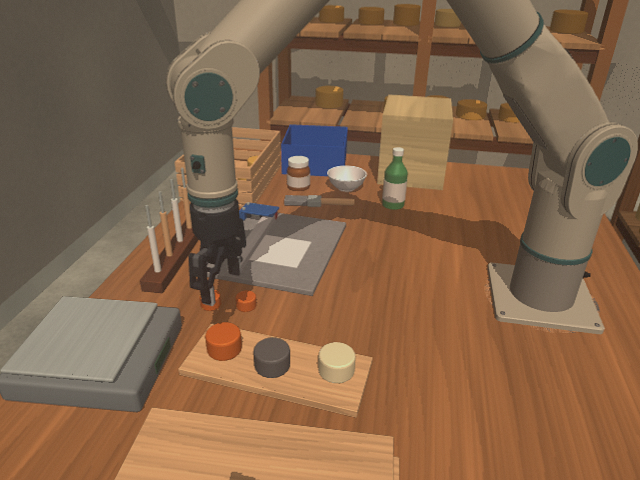

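The bar lies home under the hood, its near face running from (147,188) to (527,214) in the crop. The gripper hovers over the orange cheese. I'll refine the cheese and bar positions.

```bash
cat > cyl.py <<'E'
from h import *
from scipy.optimize import least_squares
def hull(n,x,y,z0,m=64):
    a=np.linspace(0,2*np.pi,m);P=np.r_[np.c_[x+32*np.cos(a),y+32*np.sin(a),z0+0*a],np.c_[x+32*np.cos(a),y+32*np.sin(a),z0+40+0*a]]
    h=cv2.convexHull(px(n,P).astype(np.float32));M=cv2.moments(h);return np.array([M['m10']/M['m00'],M['m01']/M['m00']])
E
python3 - <<'E'
from cyl import *
t=cv2.imread('pics/top0.png')[:,:,::-1].copy();s=cv2.imread('pics/side0.png')[:,:,::-1].copy()
o1,b1,_=blob(t,(0,190,60),(13,255,255),(155,172,198,214));o2,b2,_=blob(s,(0,190,50),(13,255,255),(195,315,255,367))
print(o1,b1,o2,b2)
for k in ((1,1),(1,0),(0,1)):
  f=least_squares(lambda q:np.r_[k[0]*(hull('top',*q,16)-o1),k[1]*(hull('side',*q,16)-o2)],[600,308]);print(k,f.x,f.fun.round(2))
c=lambda x,y:(240+x/4-.4,130+y/4-.4)
e=at('top',[c(147,188),c(527,214)],31);f=at('top',[c(150,140),c(485,162)],31)
print('bar near edge',e,'far',f)
q=np.load('st.npy')
for l in(e,f):
  d=l-q[:2];print(np.c_[d[:,0]*np.cos(q[2])+d[:,1]*np.sin(q[2]),-d[:,0]*np.sin(q[2])+d[:,1]*np.cos(q[2])].round(1))
E
```

```text
[183.23636364 200.40909091] [170 186  20  22 110] [222.50311203 340.01141079] [206 323  34  38 964]
(1, 1) [598.23200381 302.72905976] [-3.66 -4.54  4.79 -1.74]
(1, 0) [587.14157245 292.86177755] [-0. -0.  0. -0.]
(0, 1) [605.10721871 308.94978775] [-0. -0.  0. -0.]
bar near edge [[ 653.07739251   69.58580044]
 [ 642.83676411 -161.66365428]] far [[ 683.43759306   69.04040919]
 [ 674.83676496 -135.67192264]]
[[ 66.  138.2]
 [ 73.7 -93.1]]
[[ 96.3 140. ]
 [103.5 -64.7]]
```

Run:
```python
from cyl import *
t=cv2.imread('pics/top0.png')[:,:,::-1].copy();s=cv2.imread('pics/side0.png')[:,:,::-1].copy()
H=cv2.cvtColor(t,cv2.COLOR_RGB2HSV);print(H[194,160:200:3].tolist());H2=cv2.cvtColor(s,cv2.COLOR_RGB2HSV);print(H2[333,200:250:4].tolist(),H2[320:366:4,223].tolist())
```

```text
[[21, 109, 199], [15, 241, 199], [15, 242, 198], [15, 232, 199], [15, 231, 199], [15, 236, 199], [15, 242, 198], [14, 221, 200], [15, 237, 200], [12, 232, 133], [14, 191, 107], [16, 136, 156], [17, 138, 161], [16, 136, 157]]
[[12, 154, 157], [14, 133, 178], [10, 194, 196], [10, 196, 194], [10, 197, 194], [10, 196, 194], [10, 196, 195], [10, 197, 194], [10, 192, 195], [10, 197, 193], [11, 165, 162], [14, 132, 211], [14, 133, 214]] [[12, 154, 162], [10, 193, 194], [10, 197, 193], [10, 201, 192], [10, 196, 193], [10, 199, 195], [12, 189, 217], [10, 197, 166], [10, 195, 165], [10, 190, 168], [11, 181, 162], [14, 131, 214]]
```

Run:
```python
from cyl import *
t=cv2.imread('pics/top0.png')[:,:,::-1].copy();s=cv2.imread('pics/side0.png')[:,:,::-1].copy()
o1,b1,_=blob(t,(0,200,60),(17,255,255),(155,172,198,214));o2,b2,_=blob(s,(0,175,50),(13,255,255),(195,315,255,367))
print(o1,b1,o2,b2)
for k in ((1,1),(1,0),(0,1)):
  f=least_squares(lambda q:np.r_[k[0]*(hull('top',*q,16)-o1),k[1]*(hull('side',*q,16)-o2)],[600,308]);print(k,f.x,f.fun.round(2))
print(go(600,308,80,3.0))
```

```text
[176.12020906 194.07665505] [163 181  27  27 574] [223.22114537 340.7876652 ] [ 205  322   37   39 1135]
(1, 1) [602.8401505  311.19533048] [ 0.18 -0.12  0.05  0.22]
(1, 0) [602.54446188 311.63060133] [0. 0. 0. 0.]
(0, 1) [603.13130499 310.64681797] [ 0. -0.  0.  0.]
[-1.7610e+00  3.1880e+00  5.6698e+01 -3.0000e-03]
```

```bash
python3 -c "
from h import *
print(go(602.8,311.2,20,3.0))"
```

```text
[-4.07100e+00  6.75700e+00  1.16698e+02 -3.00000e-03]
```

Call:
{"fn": "play_rows", "kwargs": {
  "deltas": [-4,7,0,0,0,0,1,-4,7,30,0,0,0,1,-4,7,60,0,0,0,1,-4,7,80,0,0,0,1,-4,7,95,0,0,0,1,-4,7,105,0,0,0,1,-4,7,112,0,0,0,1,-4,7,116,0,0,0,1,-4,7,116,0,0,0,1]
}}

```text
clock: 16.75
eef_pos: [602.2, 313.6, 20.9]
tool_rot: [3.141, 0.0, 3.0]
force: [0.4, 0.3, -0.1]
width: 85.3
gripper_force: 0.0
```

```bash
python3 -c "
from h import *
print(read_state()['force'],go(602.8,311.2,20,3.0))"
```

```text
[ 0.3837354   0.28386013 -0.10033943] [-0.904 -2.292  0.911 -0.   ]
```

Call:
{"fn": "play_rows", "kwargs": {
  "deltas": [-1,-2.5,0,0,0,0,1,-1,-2.5,0,0,0,0,0,-1,-2.5,0,0,0,0,0,-1,-2.5,0,0,0,0,0,-1,-2.5,0,0,0,0,0,-1,-2.5,0,0,0,0,0,-1,-2.5,0,0,0,0,0,-1,-2.5,0,0,0,0,0]
}}

```text
clock: 17.75
eef_pos: [603.5, 311.0, 21.8]
tool_rot: [3.141, 0.001, 3.0]
force: [0.1, -1.8, 5.9]
width: 62.1
gripper_force: 66.0
```

Call:
{"fn": "play_rows", "kwargs": {
  "deltas": [0,0,-20,0,0,0,0,0,0,-60,0,0,0,0,0,0,-100,0,0,0,0,0,0,-100,0,0,0,0,0,0,-100,0,0,0,0]
}}

```text
clock: 18.38
eef_pos: [602.2, 310.7, 120.8]
tool_rot: [-3.141, -0.001, 3.0]
force: [0.1, 0.2, -1.5]
width: 61.6
gripper_force: 65.9
```

Run:
```python
from h import *
s=read_state();print(s['eef_pos'],s['tool_rot'],s['force'],s['width'],s['gripper_force'])
q=np.load('st.npy');c,n=np.cos(q[2]),np.sin(q[2])
W=lambda x,y:q[:2]+[c*x-n*y,n*x+c*y]
# bar near face at y=20: x ~
phi=.033;print(W(68.5-32-25,20),'->',go(*W(68.5-32-25,20),120,3.097))
```

```text
[602.19660654 310.691513   120.76190121] [-3.14117114e+00 -7.19552222e-04  2.99990494e+00] [ 0.07224717  0.23416628 -1.53773946] 61.596433771458834 65.85665820166469
[589.60845181 -44.08896549] -> [-3.76380e+01 -3.53003e+02  7.62000e-01 -9.70000e-02]
```

Call:
{"fn": "play_rows", "kwargs": {
  "deltas": [-38,-353,0,0,0,-0.097,0,-38,-353,0,0,0,-0.097,0,-38,-353,0,0,0,-0.097,0,-38,-353,0,0,0,-0.097,0,-38,-353,0,0,0,-0.097,0,-38,-353,0,0,0,-0.097,0,-38,-353,0,0,0,-0.097,0,-38,-353,0,0,0,-0.097,0,-38,-353,0,0,0,-0.097,0,-38,-353,0,0,0,-0.097,0]
}}

```text
clock: 19.62
eef_pos: [590.5, -42.2, 120.6]
tool_rot: [3.141, -0.0, 3.099]
force: [-0.4, -0.7, -1.7]
width: 62.3
gripper_force: 66.1
```

Run:
```python
from cyl import *
s=read_state();print(s['clock'],s['eef_pos'],s['tool_rot'],s['force'],s['width'])
q=np.load('st.npy');c,n=np.cos(q[2]),np.sin(q[2])
W=lambda x,y:q[:2]+[c*x-n*y,n*x+c*y]
print(go(*W(68.5-32-25,20),60,3.097))
d=get_image('side');cv2.imwrite('pics/s3.png',cv2.resize(d[190:340,180:380],(800,600))[:,:,::-1])
```

```text
19.625 [590.45467246 -42.2473625  120.5755016 ] [ 3.14098933e+00 -4.44775876e-04  3.09923257e+00] [-0.38583014 -0.71296987 -1.65260154] 62.277298050017485
[ 7.6700e-01 -1.8760e+00  6.0576e+01  2.0000e-03]
```

View pics/s3.png

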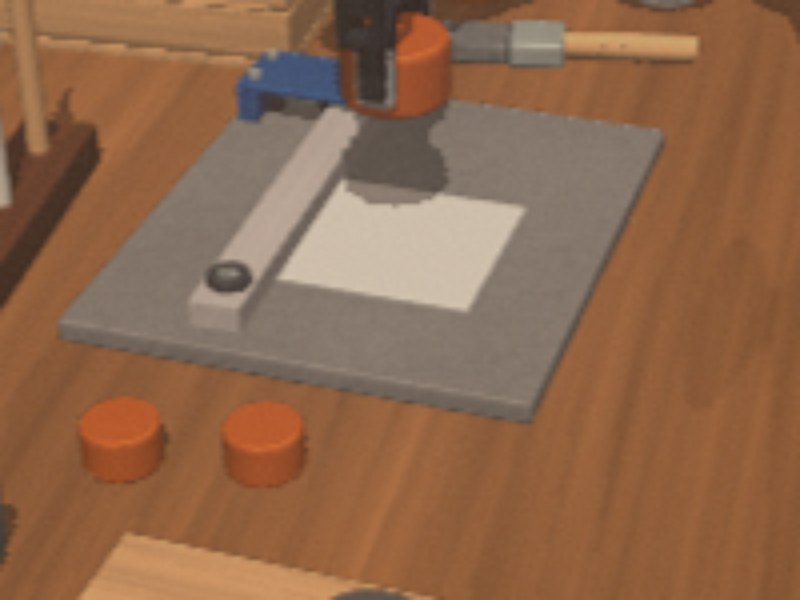

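The cheese is held at about (395,65) in the crop with the finger seemingly off centre. The bar is home. I'll measure the cheese's offset in the grip.

Run:
```python
from cyl import *
d=get_image('side');t=get_image('top')
H=cv2.cvtColor(d,cv2.COLOR_RGB2HSV);m=cv2.inRange(H[190:225,255:300],(0,165,40),(13,255,255));ys,xs=np.nonzero(m)
print('obs x',xs.min()+255,xs.max()+255,'y',ys.min()+190,ys.max()+190,[ (r+190,np.nonzero(m[r])[0].min()+255,np.nonzero(m[r])[0].max()+255) for r in range(0,35,4) if m[r].any()])
p=read_state()['eef_pos']
for dx in(-12,-8,-4,0,4):
    a=np.linspace(0,2*np.pi,64);P=np.vstack([np.c_[p[0]+dx+32*np.cos(a),p[1]+32*np.sin(a),p[2]-5.8+h+0*a] for h in(0,40)]);u=px('side',P);print(dx,u.min(0).round(1),u.max(0).round(1))
print(p,read_state()['clock'])
```

```text
obs x 266 291 y 193 218 [(194, np.int64(280), np.int64(288)), (198, np.int64(280), np.int64(291)), (202, np.int64(279), np.int64(291)), (206, np.int64(267), np.int64(291)), (210, np.int64(267), np.int64(289)), (214, np.int64(280), np.int64(290)), (218, np.int64(274), np.int64(283))]
-12 [269.1 191.9] [297.6 220.3]
-8 [267.4 191.7] [295.9 220.1]
-4 [265.7 191.5] [294.2 220. ]
0 [264.  191.4] [292.5 219.8]
4 [262.3 191.2] [290.8 219.6]
[590.52208079 -43.17002766 120.74907714] 19.775
```

Call:
{"fn": "play_rows", "kwargs": {
  "deltas": [1,-1,30,0,0,0,0,1,-1,60,0,0,0,0,1,-1,80,0,0,0,0,1,-1,90,0,0,0,0,1,-1,95,0,0,0,0,1,-1,97,0,0,0,0,1,-1,97,0,0,0,0,1,-1,97,0,0,0,0]
}}

```text
clock: 20.78
eef_pos: [589.9, -44.9, 24.4]
tool_rot: [-3.142, 0.001, 3.097]
force: [-0.1, -1.1, -2.0]
width: 62.0
gripper_force: 66.0
```

```bash
cat > s2.py <<'E'
from h import *
s=read_state();p=s['eef_pos'];q=np.load('st.npy');c,n=np.cos(q[2]),np.sin(q[2]);d=p[:2]-q[:2]
print(s['clock'],p.round(2),s['tool_rot'].round(4),s['force'].round(2),'station xy',round(c*d[0]+n*d[1],2),round(-n*d[0]+c*d[1],2))
W=lambda x,y:q[:2]+[c*x-n*y,n*x+c*y]
for x in (12,30,36.5):print(x,go(*W(x,20),22,3.097))
E
python3 s2.py
```

```text
20.775 [589.87 -44.94  24.35] [-3.1416e+00  1.0000e-03  3.0967e+00] [-0.06 -1.14 -1.97] station xy 11.82 19.17
12 [-0.202  0.825  2.354 -0.   ]
30 [-18.192   0.241   2.354  -0.   ]
36.5 [-24.689   0.03    2.354  -0.   ]
```

Call:
{"fn": "play_rows", "kwargs": {
  "deltas": [-5,0,0.8,0,0,0,0,-10,0,1.5,0,0,0,0,-14,0,1.5,0,0,0,0,-17,0.2,1.5,0,0,0,0,-18,0.2,1.5,0,0,0,0,-18,0.2,1.5,0,0,0,0]
}}

```text
clock: 21.52
eef_pos: [607.4, -45.5, 22.2]
tool_rot: [3.142, -0.0, 3.097]
force: [0.2, -1.0, -1.0]
width: 61.9
gripper_force: 66.0
```

Call:
{"fn": "play_rows", "kwargs": {
  "deltas": [-1,0,0,0,0,0,0,-2,0,0,0,0,0,0,-2,0,0,0,0,0,0]
}}

```text
clock: 21.9
eef_pos: [609.5, -45.6, 22.3]
tool_rot: [3.142, 0.0, 3.097]
force: [0.8, 0.7, -2.1]
width: 61.9
gripper_force: 66.0
```

```bash
python3 s2.py
```

```text
21.9 [609.53 -45.55  22.28] [3.1416e+00 1.0000e-04 3.0967e+00] [ 0.77  0.67 -2.13] station xy 31.48 20.08
12 [19.471  0.55   0.276 -0.   ]
30 [ 1.481 -0.033  0.276 -0.   ]
36.5 [-5.016 -0.244  0.276 -0.   ]
```

Call:
{"fn": "play_rows", "kwargs": {
  "deltas": [-1,0,0,0,0,0,0,-1.5,0,0,0,0,0,0,-1.5,0,0,0,0,0,0]
}}

```text
clock: 22.28
eef_pos: [611.0, -45.6, 22.3]
tool_rot: [3.142, 0.0, 3.097]
force: [0.1, 0.7, -1.7]
width: 61.8
gripper_force: 66.0
```

Call:
{"fn": "play_rows", "kwargs": {
  "deltas": [-1,0,0,0,0,0,0,-1,0,0,0,0,0,0]
}}

```text
clock: 22.52
eef_pos: [612.1, -45.7, 22.3]
tool_rot: [3.142, 0.0, 3.097]
force: [1.0, 0.5, -2.0]
width: 62.1
gripper_force: 66.0
```

Call:
{"fn": "play_rows", "kwargs": {
  "deltas": [-1,0,0,0,0,0,0,-1,0,0,0,0,0,0]
}}

```text
clock: 22.78
eef_pos: [613.1, -45.7, 22.3]
tool_rot: [3.142, 0.0, 3.097]
force: [-0.3, -0.2, -1.7]
width: 62.0
gripper_force: 66.0
```

Call:
{"fn": "play_rows", "kwargs": {
  "deltas": [-1,0,0,0,0,0,0,-1,0,0,0,0,0,0]
}}

```text
clock: 23.02
eef_pos: [614.1, -45.8, 22.3]
tool_rot: [3.142, 0.0, 3.097]
force: [1.7, 0.0, -2.2]
width: 62.1
gripper_force: 66.0
```

Call:
{"fn": "play_rows", "kwargs": {
  "deltas": [-1,0,0,0,0,0,0,-1,0,0,0,0,0,0]
}}

```text
clock: 23.28
eef_pos: [615.1, -45.8, 22.3]
tool_rot: [3.142, 0.0, 3.097]
force: [-0.5, -0.2, -1.6]
width: 62.0
gripper_force: 66.0
```

Call:
{"fn": "play_rows", "kwargs": {
  "deltas": [-1,0,0,0,0,0,0,-1,0,0,0,0,0,0]
}}

```text
clock: 23.52
eef_pos: [616.1, -45.9, 22.3]
tool_rot: [-3.142, 0.0, 3.097]
force: [0.3, 0.1, -1.9]
width: 62.2
gripper_force: 66.0
```

Call:
{"fn": "play_rows", "kwargs": {
  "deltas": [-1,0,0,0,0,0,0,-1,0,0,0,0,0,0]
}}

```text
clock: 23.78
eef_pos: [616.5, -45.9, 22.2]
tool_rot: [-3.142, -0.001, 3.097]
force: [-1.5, 0.2, -0.7]
width: 62.1
gripper_force: 66.1
```

Call:
{"fn": "play_rows", "kwargs": {
  "deltas": [-0.8,0,0,0,0,0,0,-0.8,0,0,0,0,0,0]
}}

```text
clock: 24.02
eef_pos: [616.5, -45.9, 22.0]
tool_rot: [-3.141, -0.002, 3.097]
force: [-4.2, 0.7, 0.9]
width: 61.8
gripper_force: 66.2
```

```bash
python3 s2.py;python3 - <<'E'
from h import *
t=get_image('top');cv2.imwrite('pics/t4.png',cv2.resize(t[130:270,240:430],(760,560),interpolation=2)[:,:,::-1])
E
```

```text
24.025 [616.54 -45.92  22.03] [-3.1415e+00 -2.4000e-03  3.0968e+00] [-4.17  0.75  0.95] station xy 38.49 20.26
12 [26.486  0.606  0.029 -0.   ]
30 [ 8.496  0.021  0.029 -0.   ]
36.5 [ 1.999 -0.19   0.029 -0.   ]
```

Call:
{"fn": "play_rows", "kwargs": {
  "deltas": [1,0,0.5,0,0,0,0,1,0,1,0,0,0,0,1,0,1.3,0,0,0,0,1,0,1.3,0,0,0,0]
}}

```text
clock: 24.58
eef_pos: [616.6, -45.9, 20.9]
tool_rot: [-3.142, -0.0, 3.097]
force: [-3.3, 1.4, -0.2]
width: 62.1
gripper_force: 66.2
```

```bash
python3 s2.py
```

```text
24.575 [616.61 -45.92  20.9 ] [-3.1416e+00 -3.0000e-04  3.0967e+00] [-3.33  1.43 -0.19] station xy 38.56 20.26
12 [26.556  0.599 -1.103 -0.   ]
30 [ 8.565  0.014 -1.103 -0.   ]
36.5 [ 2.069 -0.197 -1.103 -0.   ]
```

Call:
{"fn": "play_rows", "kwargs": {
  "deltas": [0.3,0,0.6,0,0,0,0,0.3,0,0.6,0,0,0,0]
}}

```text
clock: 24.82
eef_pos: [616.6, -45.9, 20.8]
tool_rot: [-3.142, 0.0, 3.097]
force: [-4.3, 0.2, 4.6]
width: 62.1
gripper_force: 66.7
```

Call:
{"fn": "play_rows", "kwargs": {
  "deltas": [0,0,0,0,0,0,0.2,0,0,0,0,0,0,0.6,0,0,0,0,0,0,0.8,0,0,0,0,0,0,1,0,0,0,0,0,0,1,0,0,0,0,0,0,1,0,0,0,0,0,0,1]
}}

```text
clock: 25.7
eef_pos: [616.6, -45.8, 20.3]
tool_rot: [3.142, 0.0, 3.097]
force: [0.5, -0.4, 1.5]
width: 85.4
gripper_force: 0.0
```

```bash
python3 s2.py
```

```text
25.7 [616.56 -45.85  20.34] [3.1415e+00 2.0000e-04 3.0968e+00] [ 0.46 -0.42  1.48] station xy 38.51 20.33
12 [26.502  0.532 -1.656 -0.   ]
30 [ 8.511 -0.053 -1.656 -0.   ]
36.5 [ 2.015 -0.264 -1.656 -0.   ]
```

Released. Next I retreat straight up slowly, then move aside.

Call:
{"fn": "play_rows", "kwargs": {
  "deltas": [0,0,-8,0,0,0,1,0,0,-20,0,0,0,1,0,0,-40,0,0,0,1,0,0,-70,0,0,0,1,0,0,-110,0,0,0,1,0,0,-150,0,0,0,1,0,0,-150,0,0,0,1]
}}

```text
clock: 26.58
eef_pos: [619.3, -45.9, 175.6]
tool_rot: [3.141, 0.009, 3.097]
force: [-0.0, 0.1, -0.8]
width: 85.5
gripper_force: 0.0
```

Call:
{"fn": "play_rows", "kwargs": {
  "deltas": [60,60,0,0,0,0,1,60,120,0,0,0,0,1,60,180,0,0,0,0,1,60,240,0,0,0,0,1,60,300,0,0,0,0,1,60,300,0,0,0,0,1,60,300,0,0,0,0,1]
}}

```text
clock: 27.45
eef_pos: [569.4, 256.7, 170.2]
tool_rot: [-3.141, -0.001, 3.098]
force: [0.6, -0.7, 0.1]
width: 85.3
gripper_force: 0.0
```

Run:
```python
from cyl import *
t=get_image('top');s=get_image('side')
a=cv2.resize(t[130:270,240:430],(760,560),interpolation=2)
cv2.imwrite('pics/t5.png',a[:,:,::-1]);cv2.imwrite('pics/s5.png',s[:,:,::-1])
o1,b1,_=blob(t,(0,200,40),(17,255,255),(290,150,350,230));print(o1,b1)
f=least_squares(lambda q:hull('top',*q,15)-o1,[616,-46]).x
q=np.load('st.npy');c,n=np.cos(q[2]),np.sin(q[2]);d=f-q[:2];print(f,'station',c*d[0]+n*d[1],-n*d[0]+c*d[1],read_state()['clock'])
```

```text
[322.61336516 191.0548926 ] [311 179  26  26 419]
[618.24786747 -44.57776028] station 40.09157969858416 21.72528829276341 27.55
```

View pics/t5.png

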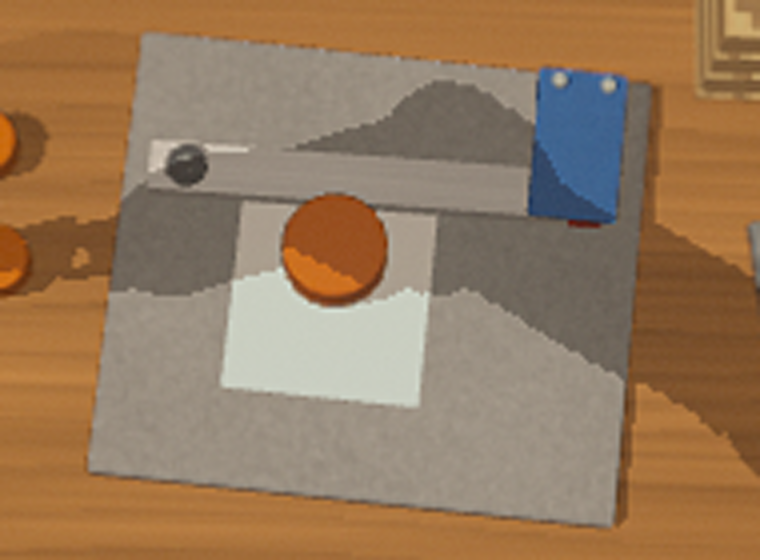

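The cheese stands on the plate at (335,250) in the crop, against the bar's near face. The bar hasn't moved and is still under the hood. I'm handing it in.

```bash
python3 -c "
from cell import *
print(finish_job())"
```

```text
the job is handed in; nothing more can be done
None
```

I handed the job in at about 27.6 s, with no verdict returned. The bar was pressed onto its sprung stop with an estimated 7–9 N (about 14 N at the wrist), a little under the 10 N asked. The orange cheese was released on the plate while touching the bar, and the last picture shows both in place; I couldn't see the bar-to-stop contact under the hood.

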